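Clamp the cherry jar in the jar vice and twist off its cap

TASK

On the cafe counter a jar of cherries stands in a red jar vice with its tight brass cap on. Swing the vice's cam lever all the way over so that the jar is clamped, then unscrew the cap anticlockwise, about a quarter turn, until its thread lets go, without the jar twisting or lifting, and raise it level and clear of the rim. Finish while still holding the cap just above the open jar, a few centimetres clear of the rim, jar still clamped; do not put the cap down, and leave everything else on the counter where it is.

Things in the scene. Friction and masses are not known exactly. Their poses are not given: they have to be found in the camera images.
- vice: Jar vice fixed to the counter; place and yaw vary. Steel base plate 130 x 215 x 12 mm (local x -65 to 65, y -80 to 135); origin at counter level under the jar's clamped place. Along local y: rubber V block on the -y side, red sliding jaw with 50 mm rubber pad on +y (tops 72 mm up). The jar stands on the plate, 12 mm up, within 4 mm of its clamped place; clamped with about 40 N.
- lever (a joint): Cam lever angle about its vertical pivot. 0 to 0.3 at the start: arm points along the vice's -x (at 0), jar loose. Grows CLOCKWISE seen from above to a stop at 1.5 rad: arm points along the vice's +y, jar clamped. Clamps fully from 1.4 on and stays where it is left. Takes 6 to 11 N at the knob.
- lever_knob (a point): Centre of the top of the black upright round knob at the lever's end: 20 mm diameter, from 50 to 92 mm above the counter, 80 mm from the pivot axis, fixed to the lever. Being round it can be gripped from above and led round the arc without turning the gripper. The steel arm under it lies 40 to 50 mm above the counter.
- lever_pivot (a point): Point on the lever's vertical pivot axis, 52 mm above the counter, at 105 mm along +y of the vice's origin.
- jar: Loose glass jar of dark red cherries, about 0.5 kg, paper label on its -x side (yaw varies). Origin at the centre of its underside, z up. Body 76 mm in diameter up to 78 mm height, sloping shoulder to 88 mm, neck 43 mm in diameter up to the rim at 112 mm. Three lugs of its thread hold the cap down.
- jar_label (a point): Point on the jar's label, on its side wall: 38 mm from the jar's axis along its -x, 40 mm above its underside. Shows whether the jar twists.
- thread (a joint): How far the cap has been unscrewed relative to the jar, anticlockwise from above: 0 tight (start), lets go at 1.05 rad, hard stop at 1.57 rad; 0.05 rad of play. The cap does not rise while turning. Turning takes about 0.4 N m; an unclamped jar tends to turn along with its cap. Keeps its value once the cap is lifted off.
- cap: Round ribbed brass-coloured screw cap with a green top, 62 mm in diameter, 24 mm tall, 50 g, held by the thread lugs. Origin at the centre of its underside, z up. Screwed on, its underside is 92 mm above the jar's underside (20 mm below the rim), its top 128 mm above the counter. Raise it 20 mm straight up to clear the rim.
- mug: Bystander: white mug with handle, 82 mm wide, 90 mm tall. Origin under its centre.
- pitcher: Bystander: steel milk pitcher, 84 mm wide, 100 mm tall. Origin under its centre.
- spare_jar: Bystander: amber jar with a red lid, 72 mm wide, 110 mm tall. Origin under its centre.
- tea_tin: Bystander: blue tin, 76 mm wide, 100 mm tall. Origin under its centre.
- tamper: Bystander: steel coffee tamper, 58 mm wide, 82 mm tall. Origin under its centre.
- saucer: Bystander: blue saucer, 140 mm wide, 20 mm tall. Origin under its centre.
- teaspoon: Bystander: steel spoon lying flat, 140 mm long.

How it is judged:
By the outcome, as a careful person would: the job done as asked, in the order asked, and still so for the second after the job is handed in, while the arm keeps its last pose, push and grip.
It also fails if it takes over 51 s, if anything falls off the work surface, if the arm or the gripper's body presses on something with over 40 N, if the wrist force passes 120 N, or if a joint passes its speed limit or range.

ROBOT

A 6-joint arm with a two-finger parallel gripper is mounted at the origin on the work surface. World frame = base frame: x ahead of the robot, y to its left, z up, the work surface at z = 0. Lengths are in m, angles in rad, forces in N, time in s.
With the tool pointing down it reaches from about 0.225 to 0.875 m from the base axis. Payload 3.4 kg.
Tool frame: the origin (TCP) lies between the finger pads; the fingertips stand 19 mm ahead of it and the grasp point (between the pads) is the TCP; z points along the fingers, y is the line along which they close (so a half turn about z gives the same grasp; the last joint's range is limited). The gripper opens to 85 mm and grips with 20 to 120 N. Pads are 22 mm wide; open, the fingers measure 114 mm over their backs; the gripper's body (76 mm by 85 mm) begins 54 mm behind the grasp point. The pads swing forward as they close: fully open they stand 13 mm farther back than shut.
Start: joints at [1.108, 0.276, 1.505, -0, 1.361, -0.121], TCP at [0.193, 0.542, 0.25] pointing down, gripper open.
Joint ranges: [-2.89, 2.89], [-0.75, 2.08], [0.22, 2.7], [-1.18, 4.32], [0.11, 2.71], [-2.7, 2.7]. Speed limits (rad/s): [2.57, 2.57, 3.14, 3.14, 3.14, 3.14].

INTERFACE

Orientations are given as a unit quaternion [w, x, y, z].
In Python, from rig import get_state, imaging, ticket gives the robot as it stands. The module is installed in compiled form; this text tells all that it offers.
- The arm moves only by the shell command python3 -m inch 'ROWS' [FORCE]. ROWS is JSON, a list of rows, each an object with "claw": the opening, from -1 (shut) to 1 (fully open); "travel": the shift along the world's x, y, z in units of 200 mm (1.0 is 200 mm), a list of three; "turn": the turn about the world's z in units of 180 degrees (1.0 is 180 degrees). A call has 1 to 5 rows; each row is the pose to reach, as a shift and turn from the pose commanded when the call began, turning the shorter way round; what a row does not reach only later rows make up. A row lasts 1/10 s, in which the tool goes at most 50 mm and 8.59 degrees, less where a joint would pass 70% of its speed; a pose out of reach is approached as far as the arm can. A call with a number of a shift or a turn outside -1 to 1 is refused whole. A call with a gripper value outside its range is refused whole. The fingers move at their own pace and stop on an object; FORCE is the grip in N (left out, the last holds). Time passes only in rows, so rows that repeat a pose let the fingers close. It gives the time, the measured TCP pose, the force, the opening and the grip force at its end, in the units of the state.
- get_state(): the state, without advancing time (a new reading comes with each control period).
- imaging.get_image(name): name is "scene" or "side" or "wrist"; returns the picture (384x512x3 uint8, red, green, blue); there is no depth.
- imaging.camera_params(name): a dict with "camera_matrix" (3x3 intrinsics, pixels), "cam_to_world" (4x4, takes a point from camera to world coordinates); the wrist camera has in their place "T_tool_cam" (4x4, takes a point from camera to tool coordinates, whose origin is the TCP and whose axes are the flange's). Camera axes: x right, y down, z forward; pixel columns grow to the right and rows downward; lengths in m; the calibration is good to about 2 mm. A picture is of the moment at which its call begins: read the wrist's pose just before it. camera_params takes no time and is no camera call.
- ticket.sign_off(): hands the job in; it is judged then, once.
The state is a dict: "clock": time; "qpos": joint angles; "qd": joint speeds; "effort": joint torques, N m; "position": TCP position; "ee_rot": TCP orientation; "contact_force": force on the tool from outside, world axes, zero at the start; "moment": the same for the moment, N m; "width": finger opening in m; "gripper_force": force on a finger pad.
Only numpy, scipy, OpenCV 4.12 (cv2) and the standard library are available. Lean on these libraries where they do the work, as an engineer would, in place of code of your own. Each camera call takes 0.05 s, during which the arm holds its last target. There are 200 camera calls.

## Working session

There is one attempt and no reset: what is moved stays moved. The work goes in short steps, Python scripts to look and compute and a shell command to move; the robot and the scene stay as the last step left them, time stands still between calls to the robot, and variables do not carry over. Pictures are saved under pics/ and viewed, at most 10 in all, crops included, and the job is handed in when it is done.

```bash
mkdir -p pics; python3 - <<'E'
from rig import get_state, imaging
import cv2,numpy as np
s=get_state(); print(s)
a=imaging.get_image("scene");b=imaging.get_image("side")
for n,i in (("scene",a),("side",b)):
    cv2.imwrite(f"pics/{n}0.png",cv2.resize(i[:,:,::-1],(800,600),interpolation=cv2.INTER_CUBIC))
    cv2.imwrite(f"pics/{n}_raw.png",i[:,:,::-1])
    p=imaging.camera_params(n);print(n,np.round(p["camera_matrix"],1).tolist(),np.round(p["cam_to_world"],3).tolist())
E
```

```text
{'clock': 0.0, 'qpos': array([ 1.10802556e+00,  2.76583425e-01,  1.50613640e+00, -1.20785280e-05,
        1.36068238e+00, -1.21005909e-01]), 'qd': array([-5.27809744e-05,  7.80083090e-04, -4.71613018e-04,  6.58663796e-04,
       -2.75276537e-04,  2.71741752e-03]), 'effort': array([ 1.72593045e-03, -4.16766572e+01, -2.45815498e+01, -3.27581229e-04,
        1.07524145e-02, -4.05005403e-05]), 'position': array([0.19250263, 0.54129736, 0.24944497]), 'ee_rot': array([-2.54704009e-04,  1.70050678e-01,  9.85434903e-01, -8.68205600e-04]), 'contact_force': array([-0.16407638,  0.01794852,  0.53644233]), 'moment': array([ 0.00484921,  0.01356478, -0.00409994]), 'gripper_force': 0.0, 'width': 0.08512903723724002}
scene [[378.1, 0.0, 253.5], [0.0, 378.1, 193.7], [0.0, 0.0, 1.0]] [[0.682, 0.518, -0.517, 1.201], [0.731, -0.469, 0.495, -0.67], [0.014, -0.716, -0.698, 1.0], [0.0, 0.0, 0.0, 1.0]]
side [[355.3, 0.0, 261.3], [0.0, 355.3, 191.2], [0.0, 0.0, 1.0]] [[-0.999, -0.027, 0.025, 0.511], [-0.037, 0.788, -0.615, 0.603], [-0.003, -0.615, -0.788, 0.852], [0.0, 0.0, 0.0, 1.0]]
```

View pics/scene0.png

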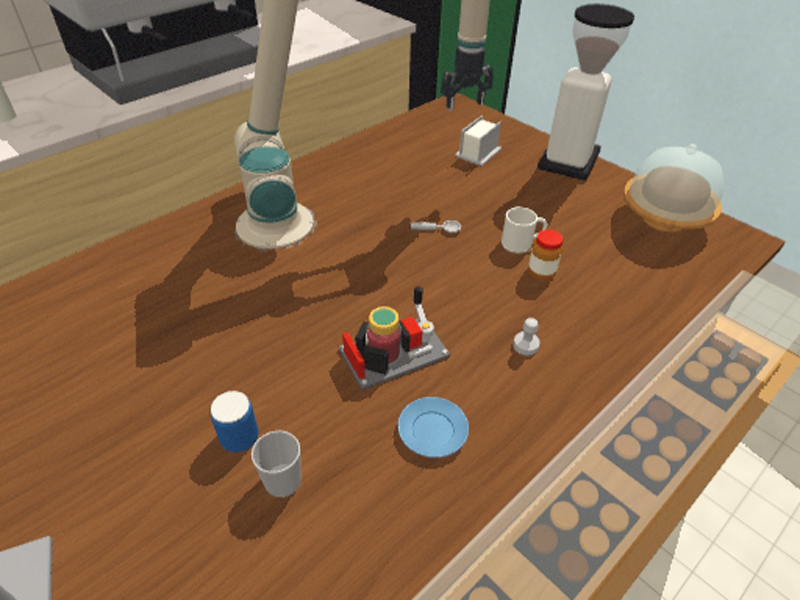

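View pics/side0.png

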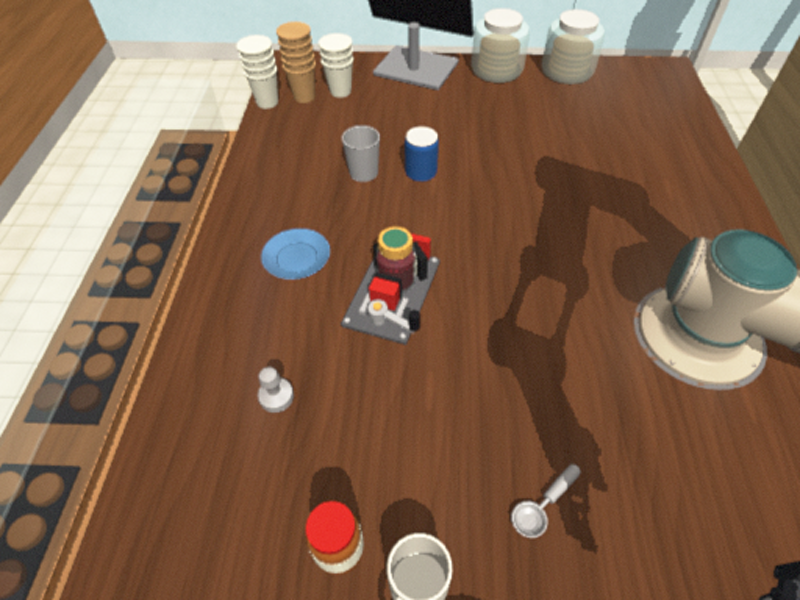

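The scene view shows the vice at about (395,345): green cap top at (384,317), knob at (418,293), pivot at (427,328). In the side view the cap is at (396,238), the pivot at (378,308) and the knob at (414,320). I'll enlarge both in one crop.

```bash
python3 - <<'E'
import cv2,numpy as np
a=cv2.imread("pics/scene_raw.png")[175:255,210:290];b=cv2.imread("pics/side_raw.png")[140:220,212:292]
r=lambda i:cv2.resize(i,(400,400),interpolation=cv2.INTER_CUBIC)
cv2.imwrite("pics/crop1.png",np.hstack([r(a),r(b)]))
E
```

```text
(no output)
```

View pics/crop1.png

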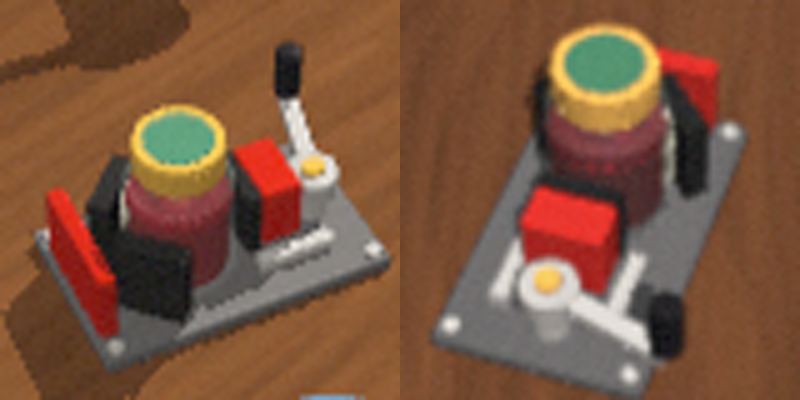

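The crops show the cap top centre at (179,137) in the scene half and (604,62) in the side half. The knob top is at (289,48) and (666,302), and the gold pivot at (314,166) and (548,280). The plate screws show in both halves too.

```bash
cat > h.py <<'E'
import numpy as np
from rig import imaging
P={n:imaging.camera_params(n) for n in("scene","side")}
def ray(n,u,v):
    K=np.array(P[n]["camera_matrix"]);T=np.array(P[n]["cam_to_world"])
    return T[:3,3],T[:3,:3]@np.linalg.solve(K,[u,v,1])
def atz(n,u,v,z):
    o,d=ray(n,u,v);return o+d*(z-o[2])/d[2]
def tri(r1,r2):
    A=[];b=[]
    for o,d in(r1,r2):
        d=d/np.linalg.norm(d);M=np.eye(3)-np.outer(d,d);A.append(M);b.append(M@o)
    return np.linalg.lstsq(np.vstack(A),np.hstack(b),rcond=None)[0]
S=lambda x,y:("scene",210+x/5-.4,175+y/5-.4)
D=lambda x,y:("side",212+(x-400)/5-.4,140+y/5-.4)
E
python3 - <<'E'
from h import *
np.set_printoptions(precision=4,suppress=True)
for nm,s,d,z in [("cap",(179,137),(604,62),.128),("knob",(289,47),(666,303),.092),("pivot",(314,166),(548,280),.065)]:
    print(nm,tri(ray(*S(*s)),ray(*D(*d))),atz(*S(*s),z),atz(*D(*d),z))
for s in [(44,236),(115,347),(374,247)]:print("scr S",atz(*S(*s),.013))
for d in [(450,324),(630,374),(730,132)]:print("scr D",atz(*D(*d),.013))
E
```

```text
cap [ 0.5656 -0.0988  0.1291] [ 0.5663 -0.0979  0.128 ] [ 0.5646 -0.1009  0.128 ]
knob [0.5259 0.0421 0.0929] [0.5263 0.043  0.092 ] [0.525  0.0407 0.092 ]
pivot [0.5942 0.0002 0.0544] [ 0.6029 -0.0069  0.065 ] [0.5916 0.0071 0.065 ]
scr S [ 0.491  -0.1561  0.013 ]
scr S [ 0.5977 -0.1831  0.013 ]
scr S [0.6523 0.0061 0.013 ]
scr D [0.6517 0.0018 0.013 ]
scr D [0.5454 0.0333 0.013 ]
scr D [ 0.49   -0.1539  0.013 ]
```

```bash

python3 -m inch '[{"claw":1,"travel":[0.11,-0.166,0],"turn":0},{"claw":1,"travel":[0.22,-0.333,0],"turn":0},{"claw":1,"travel":[0.33,-0.5,0],"turn":0},{"claw":1,"travel":[0.44,-0.666,0],"turn":0},{"claw":1,"travel":[0.55,-0.83,0],"turn":0}]'
python3 -m inch '[{"claw":1,"travel":[0.11,-0.166,0],"turn":0},{"claw":1,"travel":[0.22,-0.333,0],"turn":0},{"claw":1,"travel":[0.33,-0.5,0],"turn":0},{"claw":1,"travel":[0.44,-0.666,0],"turn":0},{"claw":1,"travel":[0.55,-0.83,0],"turn":0}]'
python3 -m inch '[{"claw":1,"travel":[0.13,-0.18,0],"turn":0},{"claw":1,"travel":[0.28,-0.36,0],"turn":0},{"claw":1,"travel":[0.42,-0.6,-0.1],"turn":0},{"claw":1,"travel":[0.567,-0.837,-0.2],"turn":0.02},{"claw":1,"travel":[0.567,-0.837,-0.35],"turn":0.02}]'
```

```text
clock: 0.6
position: [0.3031, 0.3742, 0.25]
ee_rot: [-0.0, 0.17, 0.985, -0.0]
contact_force: [-0.1, 0.3, 0.2]
width: 0.0856
gripper_force: 0.0
clock: 1.1
position: [0.4131, 0.2082, 0.2501]
ee_rot: [-0.0, 0.17, 0.985, -0.0]
contact_force: [-0.4, -0.3, -0.2]
width: 0.0852
gripper_force: 0.0
clock: 1.6
position: [0.5305, 0.0385, 0.1815]
ee_rot: [0.004, 0.14, 0.99, -0.0]
contact_force: [-0.1, 0.1, 0.2]
width: 0.0856
gripper_force: 0.0
```

```bash

python3 -m inch '[{"claw":1,"travel":[0,0,-0.15],"turn":0},{"claw":1,"travel":[0,0,-0.3],"turn":0},{"claw":1,"travel":[0,0,-0.4],"turn":0},{"claw":1,"travel":[0,0,-0.45],"turn":0},{"claw":1,"travel":[0,0,-0.45],"turn":0}]'
python3 - <<'E'
from rig import imaging
import cv2,numpy as np
i=imaging.get_image("side");i=i[140:220,212:292];j=imaging.get_image("scene")[165:245,220:300]
r=lambda i:cv2.resize(i,(400,400),interpolation=cv2.INTER_CUBIC)
cv2.imwrite("pics/knob.png",np.hstack([r(j),r(i)])[:,:,::-1])
E
```

```text
clock: 2.1
position: [0.5251, 0.0424, 0.0889]
ee_rot: [-0.002, 0.139, 0.99, -0.0]
contact_force: [0.2, -0.3, -0.1]
width: 0.0856
gripper_force: 0.0
```

View pics/knob.png

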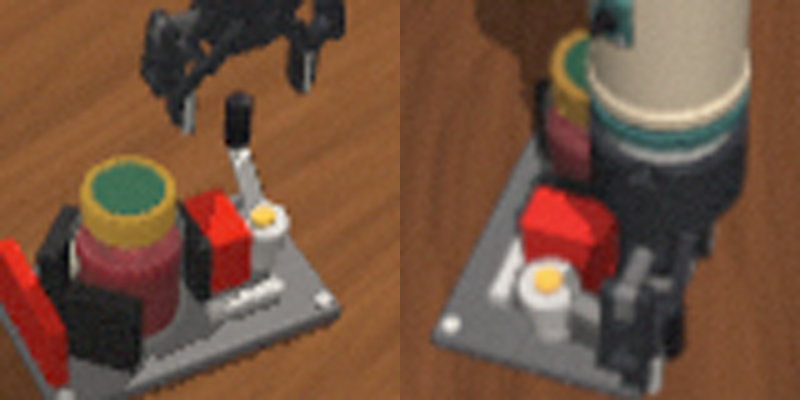

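The knob, at (238,105) in the scene half, stands between the open fingers. I'll lower 13 mm and grip it.

```bash

python3 -m inch '[{"claw":1,"travel":[0,0,-0.065],"turn":0},{"claw":-1,"travel":[0,0,-0.065],"turn":0},{"claw":-1,"travel":[0,0,-0.065],"turn":0},{"claw":-1,"travel":[0,0,-0.065],"turn":0},{"claw":-1,"travel":[0,0,-0.065],"turn":0}]' 50
python3 -m inch '[{"claw":-1,"travel":[0,0,0],"turn":0},{"claw":-1,"travel":[0,0,0],"turn":0},{"claw":-1,"travel":[0,0,0],"turn":0},{"claw":-1,"travel":[0,0,0],"turn":0}]'
python3 - <<'E'
import numpy as np
p=np.array([.594,0.]);y=-.28
x=np.array([np.cos(y),np.sin(y)]);Y=np.array([-np.sin(y),np.cos(y)])
o=np.array([.5656,-.0988]);print(o+.105*Y)
f=lambda a:p+.08*(-np.cos(a)*x+np.sin(a)*Y)
k=f(.273);print(k)
for a in np.arange(.373,1.6,.1):print(round(a,2),np.round((f(a)-k)/.2,3))
E
```

```text
clock: 2.7
position: [0.5267, 0.0424, 0.0781]
ee_rot: [0.001, 0.139, 0.99, 0.0]
contact_force: [0.3, 0.6, 0.3]
width: 0.028
gripper_force: 0.0
clock: 3.1
position: [0.5266, 0.0417, 0.0783]
ee_rot: [0.001, 0.139, 0.99, -0.001]
contact_force: [-1.1, -2.8, 6.0]
width: 0.0184
gripper_force: 48.6
[0.59461734 0.00211082]
[0.52592379 0.0420194 ]
0.37 [0.023 0.033]
0.47 [0.049 0.063]
0.57 [0.077 0.091]
0.67 [0.109 0.116]
0.77 [0.142 0.137]
0.87 [0.178 0.155]
0.97 [0.215 0.17 ]
1.07 [0.254 0.18 ]
1.17 [0.293 0.187]
1.27 [0.333 0.19 ]
1.37 [0.373 0.189]
1.47 [0.413 0.183]
1.57 [0.452 0.174]
```

```bash

python3 -m inch '[{"claw":-1,"travel":[0.023,0.033,0],"turn":0},{"claw":-1,"travel":[0.049,0.063,0],"turn":0},{"claw":-1,"travel":[0.077,0.091,0],"turn":0},{"claw":-1,"travel":[0.109,0.116,0],"turn":0},{"claw":-1,"travel":[0.142,0.137,0],"turn":0}]'
```

```text
clock: 3.6
position: [0.5499, 0.0682, 0.078]
ee_rot: [-0.005, 0.139, 0.99, -0.002]
contact_force: [-11.6, -7.1, 12.3]
width: 0.0185
gripper_force: 49.9
```

```bash

python3 -m inch '[{"claw":-1,"travel":[0.036,0.018,0.005],"turn":0},{"claw":-1,"travel":[0.073,0.033,0.005],"turn":0},{"claw":-1,"travel":[0.112,0.043,0.005],"turn":0},{"claw":-1,"travel":[0.151,0.05,0.005],"turn":0},{"claw":-1,"travel":[0.191,0.053,0.005],"turn":0}]'
python3 -m inch '[{"claw":-1,"travel":[0.02,0,0],"turn":0},{"claw":-1,"travel":[0.04,-0.001,0],"turn":0},{"claw":-1,"travel":[0.06,-0.004,0],"turn":0},{"claw":-1,"travel":[0.08,-0.007,0],"turn":0},{"claw":-1,"travel":[0.09,-0.009,0],"turn":0}]'
```

```text
clock: 4.1
position: [0.5866, 0.0789, 0.0779]
ee_rot: [-0.007, 0.139, 0.99, -0.002]
contact_force: [-13.7, -5.1, 6.5]
width: 0.019
gripper_force: 49.6
clock: 4.6
position: [0.6036, 0.0781, 0.0778]
ee_rot: [-0.008, 0.14, 0.99, -0.001]
contact_force: [-15.0, -2.9, 11.7]
width: 0.0186
gripper_force: 50.0
```

```bash

python3 -m inch '[{"claw":-1,"travel":[0.02,-0.005,0],"turn":0},{"claw":-1,"travel":[0.04,-0.01,0],"turn":0},{"claw":-1,"travel":[0.05,-0.013,0],"turn":0},{"claw":-1,"travel":[0.05,-0.013,0],"turn":0}]'
```

```text
clock: 5.0
position: [0.6131, 0.0764, 0.0778]
ee_rot: [-0.008, 0.139, 0.99, -0.001]
contact_force: [-12.5, -0.7, 10.2]
width: 0.0187
gripper_force: 49.9
```

```bash

python3 -m inch '[{"claw":-1,"travel":[0.015,-0.005,0],"turn":0},{"claw":-1,"travel":[0.03,-0.01,0],"turn":0},{"claw":-1,"travel":[0.03,-0.01,0],"turn":0}]'
```

```text
clock: 5.3
position: [0.6133, 0.0763, 0.0776]
ee_rot: [-0.014, 0.14, 0.99, 0.0]
contact_force: [-24.6, 3.1, 18.7]
width: 0.0187
gripper_force: 50.8
```

At the stop: force doubled with no motion. Next: relieve the push, release, and rise.

```bash

python3 -m inch '[{"claw":-1,"travel":[-0.03,0.008,0],"turn":0},{"claw":-1,"travel":[-0.05,0.01,0],"turn":0},{"claw":1,"travel":[-0.05,0.01,0],"turn":0},{"claw":1,"travel":[-0.05,0.01,0],"turn":0},{"claw":1,"travel":[-0.05,0.01,0],"turn":0}]'
python3 -m inch '[{"claw":1,"travel":[0,0,0],"turn":0},{"claw":1,"travel":[0,0,0.15],"turn":0},{"claw":1,"travel":[0,0,0.35],"turn":0},{"claw":1,"travel":[0,0,0.6],"turn":0},{"claw":1,"travel":[0,0.2,0.8],"turn":0}]'
python3 - <<'E'
from rig import imaging,get_state
import cv2,numpy as np
i=imaging.get_image("side");j=imaging.get_image("scene")
cv2.imwrite("pics/b_side.png",i[:,:,::-1]);cv2.imwrite("pics/b_scene.png",j[:,:,::-1])
r=lambda i:cv2.resize(i,(400,400),interpolation=cv2.INTER_CUBIC)
cv2.imwrite("pics/clamped.png",np.hstack([r(j[175:255,210:290]),r(i[140:220,212:292])])[:,:,::-1])
print(get_state()["position"])
E
```

```text
clock: 5.8
position: [0.6178, 0.076, 0.0784]
ee_rot: [0.001, 0.139, 0.99, 0.0]
contact_force: [0.7, -0.5, 0.2]
width: 0.0616
gripper_force: 0.0
clock: 6.3
position: [0.6184, 0.1083, 0.237]
ee_rot: [0.002, 0.141, 0.99, -0.001]
contact_force: [0.6, 0.6, 0.2]
width: 0.0854
gripper_force: 0.0
[0.62025992 0.1147081  0.24036329]
```

View pics/clamped.png

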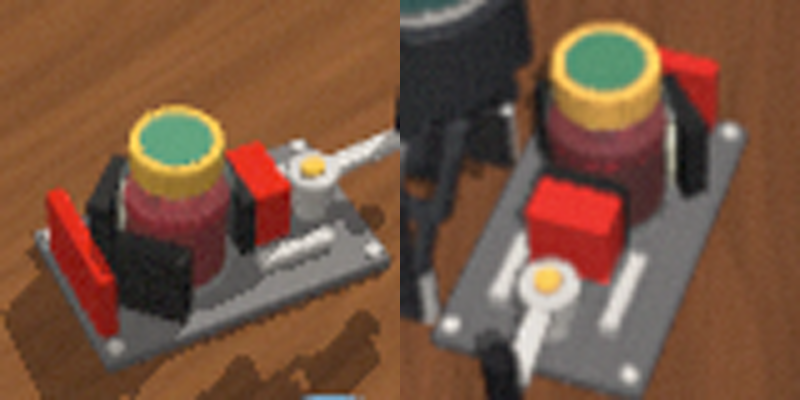

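The lever lies along the vice's +y and the jaw is closed. The cap top is now at (177,138) in the scene half and (605,61) in the side half.

```bash
python3 - <<'E'
from h import *
import cv2
np.set_printoptions(precision=4,suppress=True)
# green centroid refinement
for n in("scene","side"):
    im=cv2.imread(f"pics/b_{n}.png");hsv=cv2.cvtColor(im,cv2.COLOR_BGR2HSV)
    m=cv2.inRange(hsv,(60,80,60),(90,255,255))
    r=(175,255,210,290) if n=="scene" else (140,200,235,292)
    w=np.zeros_like(m);w[r[0]:r[1],r[2]:r[3]]=m[r[0]:r[1],r[2]:r[3]]
    M=cv2.moments(w,True);u,v=M['m10']/M['m00'],M['m01']/M['m00'];print(n,M['m00'],u,v,atz(n,u,v,.128))
s=S(177,138);d=D(605,61);print(s,d)
print(atz(*s,.128),atz(*d,.128),tri(ray(*s),ray(*d)))
E
python3 -c "
from rig import get_state;print(get_state()['position'])"
```

```text
scene 100.0 244.8 202.75 [ 0.5675 -0.1016  0.128 ]
side 118.0 252.5 151.67796610169492 [ 0.5644 -0.1022  0.128 ]
('scene', 245.0, 202.2) ('side', 252.6, 151.79999999999998)
[ 0.5661 -0.0994  0.128 ] [ 0.5641 -0.1017  0.128 ] [ 0.5651 -0.1001  0.1286]
[0.62025992 0.1147081  0.24036329]
```

```bash

python3 -m inch '[{"claw":1,"travel":[-0.04,-0.16,0],"turn":0},{"claw":1,"travel":[-0.08,-0.32,0],"turn":0},{"claw":1,"travel":[-0.12,-0.48,0],"turn":0},{"claw":1,"travel":[-0.16,-0.64,0],"turn":0},{"claw":1,"travel":[-0.2,-0.8,0],"turn":0}]'
python3 -m inch '[{"claw":1,"travel":[-0.03,-0.14,0],"turn":0},{"claw":1,"travel":[-0.057,-0.285,-0.05],"turn":0},{"claw":1,"travel":[-0.057,-0.285,-0.15],"turn":0},{"claw":1,"travel":[-0.057,-0.285,-0.3],"turn":0},{"claw":1,"travel":[-0.057,-0.285,-0.3],"turn":0}]'
python3 - <<'E'
from rig import imaging,get_state
import cv2,numpy as np
s=get_state();print(s["position"],s["ee_rot"],s["qpos"])
i=imaging.get_image("wrist");cv2.imwrite("pics/wrist1.png",i[:,:,::-1])
p=imaging.camera_params("wrist");K=np.array(p["camera_matrix"]);T=np.array(p["T_tool_cam"])
from scipy.spatial.transform import Rotation as R
q=s["ee_rot"];Rw=R.from_quat([*q[1:],q[0]]).as_matrix()
C=Rw@T[:3,:3];o=Rw@T[:3,3]+s["position"]
m=cv2.inRange(cv2.cvtColor(i,cv2.COLOR_RGB2HSV),(60,80,60),(90,255,255))
n,l,st,ce=cv2.connectedComponentsWithStats(m);k=1+np.argmax(st[1:,4]);print(st[k],ce[k])
d=C@np.linalg.solve(K,[*ce[k],1]);print(o+d*(.128-o[2])/d[2])
E
```

```text
clock: 6.9
position: [0.5761, -0.05, 0.2327]
ee_rot: [-0.001, 0.139, 0.99, -0.0]
contact_force: [-0.7, -0.4, -0.6]
width: 0.0852
gripper_force: 0.0
clock: 7.4
position: [0.5622, -0.1054, 0.1692]
ee_rot: [-0.005, 0.139, 0.99, 0.001]
contact_force: [-0.7, -0.2, 0.0]
width: 0.0854
gripper_force: 0.0
[ 0.56216169 -0.1053765   0.16920854] [-4.80426701e-03  1.39422586e-01  9.90220997e-01  7.99718526e-04] [-3.06924418e-01  3.32279000e-01  1.63234766e+00 -2.20294897e-05
  1.18670676e+00 -1.59795249e+00]
[ 222  200   81   73 4452] [261.30705301 235.64510332]
[ 0.56296401 -0.10134465  0.128     ]
```

View pics/wrist1.png

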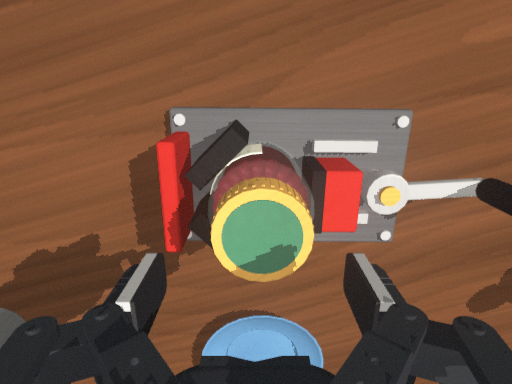

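The cap centre is at (261,236) in the wrist view, and the wrist fix puts it at (0.563,-0.101). q6 would run out turning anticlockwise from here, so I first turn clockwise by 0.42.

```bash

python3 -m inch '[{"claw":1,"travel":[0,0,0],"turn":-0.045},{"claw":1,"travel":[0,0,0],"turn":-0.09},{"claw":1,"travel":[0,0,0],"turn":-0.135},{"claw":1,"travel":[0,0,0],"turn":-0.18},{"claw":1,"travel":[0,0,0],"turn":-0.225}]'
python3 -m inch '[{"claw":1,"travel":[0,0,0],"turn":-0.045},{"claw":1,"travel":[0,0,0],"turn":-0.09},{"claw":1,"travel":[0,0,0],"turn":-0.135},{"claw":1,"travel":[0,0,0],"turn":-0.18},{"claw":1,"travel":[0,0,0],"turn":-0.195}]'
python3 -m inch '[{"claw":1,"travel":[0,0,0],"turn":0},{"claw":1,"travel":[0,0,0],"turn":0}]'
python3 - <<'E'
from rig import imaging,get_state
import cv2,numpy as np
s=get_state();print(s["position"],s["ee_rot"],s["qpos"][5])
i=imaging.get_image("wrist")
p=imaging.camera_params("wrist");K=np.array(p["camera_matrix"]);T=np.array(p["T_tool_cam"])
from scipy.spatial.transform import Rotation as R
q=s["ee_rot"];Rw=R.from_quat([*q[1:],q[0]]).as_matrix()
C=Rw@T[:3,:3];o=Rw@T[:3,3]+s["position"]
m=cv2.inRange(cv2.cvtColor(i,cv2.COLOR_RGB2HSV),(60,80,60),(90,255,255))
n,l,st,ce=cv2.connectedComponentsWithStats(m);k=1+np.argmax(st[1:,4]);print(st[k],ce[k])
d=C@np.linalg.solve(K,[*ce[k],1]);print(o+d*(.128-o[2])/d[2])
E
```

```text
clock: 7.95
position: [0.5664, -0.1057, 0.1753]
ee_rot: [0.001, 0.475, 0.88, 0.0]
contact_force: [-1.4, 0.1, -0.5]
width: 0.0856
gripper_force: 0.0
clock: 8.45
position: [0.5663, -0.1057, 0.1753]
ee_rot: [0.001, 0.718, 0.696, 0.001]
contact_force: [-0.1, 0.3, 0.4]
width: 0.0855
gripper_force: 0.0
clock: 8.65
position: [0.566, -0.1057, 0.1747]
ee_rot: [0.001, 0.716, 0.698, 0.0]
contact_force: [-0.4, 0.9, 0.2]
width: 0.0857
gripper_force: 0.0
[ 0.5659769  -0.10567768  0.17468001] [8.17247617e-04 7.16252928e-01 6.97840172e-01 4.11333474e-04] -0.2793326727420609
[ 213  187   80   72 4456] [252.42953321 223.03523339]
[ 0.56450835 -0.10018566  0.128     ]
```

```bash

python3 -m inch '[{"claw":1,"travel":[-0.005,0.024,-0.08],"turn":0},{"claw":1,"travel":[-0.005,0.024,-0.18],"turn":0},{"claw":1,"travel":[-0.005,0.024,-0.26],"turn":0},{"claw":1,"travel":[-0.005,0.024,-0.305],"turn":0},{"claw":1,"travel":[-0.005,0.024,-0.305],"turn":0}]'
python3 -m inch '[{"claw":0.3,"travel":[0,0,0],"turn":0},{"claw":0.3,"travel":[0,0,0],"turn":0},{"claw":0.3,"travel":[0,0,0],"turn":0},{"claw":0.3,"travel":[0,0,0],"turn":0},{"claw":0.3,"travel":[0,0,0],"turn":0}]' 40
```

```text
clock: 9.2
position: [0.5637, -0.1007, 0.1116]
ee_rot: [-0.001, 0.717, 0.697, -0.001]
contact_force: [-0.7, 0.3, 0.0]
width: 0.0854
gripper_force: 0.0
clock: 9.7
position: [0.5649, -0.1011, 0.1141]
ee_rot: [0.001, 0.717, 0.697, 0.0]
contact_force: [-1.8, 0.4, 6.0]
width: 0.0603
gripper_force: 43.6
```

```bash

python3 -m inch '[{"claw":-1,"travel":[0,0,0],"turn":0},{"claw":-1,"travel":[0,0,0],"turn":0},{"claw":-1,"travel":[0,0,0],"turn":0}]' 80
python3 -m inch '[{"claw":-1,"travel":[0,0,0],"turn":0.02},{"claw":-1,"travel":[0,0,0],"turn":0.04},{"claw":-1,"travel":[0,0,0],"turn":0.06},{"claw":-1,"travel":[0,0,0],"turn":0.08},{"claw":-1,"travel":[0,0,0],"turn":0.1}]'
python3 - <<'E'
from rig import get_state
s=get_state();print(s["moment"],s["position"])
E
```

```text
clock: 10.0
position: [0.565, -0.1011, 0.1143]
ee_rot: [0.001, 0.717, 0.697, 0.001]
contact_force: [-1.6, 0.2, 6.3]
width: 0.0598
gripper_force: 84.2
clock: 10.5
position: [0.5646, -0.1011, 0.1143]
ee_rot: [0.001, 0.598, 0.801, 0.0]
contact_force: [-2.7, -0.4, 8.5]
width: 0.0593
gripper_force: 84.7
[ 0.03077068  0.37348059 -0.4009244 ] [ 0.56464597 -0.10106658  0.11432388]
```

```bash

python3 -m inch '[{"claw":-1,"travel":[0,0,0],"turn":0.03},{"claw":-1,"travel":[0,0,0],"turn":0.06},{"claw":-1,"travel":[0,0,0],"turn":0.09},{"claw":-1,"travel":[0,0,0],"turn":0.12},{"claw":-1,"travel":[0,0,0],"turn":0.15}]'
python3 -m inch '[{"claw":-1,"travel":[0,0,0],"turn":0.03},{"claw":-1,"travel":[0,0,0],"turn":0.06},{"claw":-1,"travel":[0,0,0],"turn":0.09},{"claw":-1,"travel":[0,0,0],"turn":0.12},{"claw":-1,"travel":[0,0,0],"turn":0.15}]'
python3 - <<'E'
from rig import get_state,imaging
import numpy as np,cv2
s=get_state();print(s["moment"],s["position"]);q=s["ee_rot"]
print("turned",2*(np.arctan2(q[2],q[1])-np.arctan2(.697,.717)))
i=imaging.get_image("side")[120:240,190:310];j=imaging.get_image("scene")[155:275,190:310]
r=lambda i:cv2.resize(i,(400,400),interpolation=cv2.INTER_CUBIC)
cv2.imwrite("pics/turned.png",np.hstack([r(j),r(i)])[:,:,::-1])
E
```

```text
clock: 11.0
position: [0.5644, -0.1012, 0.1143]
ee_rot: [0.001, 0.394, 0.919, -0.0]
contact_force: [-2.4, 0.5, 7.6]
width: 0.0595
gripper_force: 84.7
clock: 11.5
position: [0.5643, -0.1015, 0.1143]
ee_rot: [0.001, 0.169, 0.986, -0.0]
contact_force: [-3.7, -1.1, 8.4]
width: 0.0595
gripper_force: 84.7
[-0.26313807  0.46849946 -0.42308703] [ 0.56427317 -0.10145288  0.11428473]
turned 1.2601032708328386
```

View pics/turned.png

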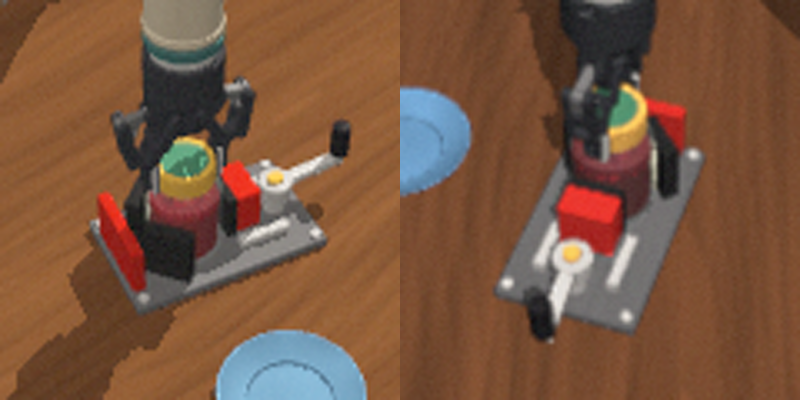

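Gripper holds the cap (185,160 scene half), the lever is still over and the jar's label hasn't moved. I'll add a little more turn for margin, then lift gently and watch the force.

```bash

python3 -m inch '[{"claw":-1,"travel":[0,0,0],"turn":0.02},{"claw":-1,"travel":[0,0,0],"turn":0.03},{"claw":-1,"travel":[0,0,0.01],"turn":0.03},{"claw":-1,"travel":[0,0,0.025],"turn":0.03},{"claw":-1,"travel":[0,0,0.04],"turn":0.03}]'
```

```text
clock: 12.1
position: [0.5643, -0.1009, 0.1205]
ee_rot: [-0.0, 0.124, 0.992, 0.0]
contact_force: [-0.1, -1.0, -0.4]
width: 0.0596
gripper_force: 87.9
```

```bash

python3 -m inch '[{"claw":-1,"travel":[0,0,0.04],"turn":0},{"claw":-1,"travel":[0,0,0.09],"turn":0},{"claw":-1,"travel":[0,0,0.14],"turn":0},{"claw":-1,"travel":[0,0,0.19],"turn":0},{"claw":-1,"travel":[0,0,0.22],"turn":0}]'
python3 -m inch '[{"claw":-1,"travel":[0,0,0],"turn":0},{"claw":-1,"travel":[0,0,0],"turn":0},{"claw":-1,"travel":[0,0,0],"turn":0},{"claw":-1,"travel":[0,0,0],"turn":0},{"claw":-1,"travel":[0,0,0],"turn":0}]'
python3 - <<'E'
from rig import imaging
import numpy as np,cv2
i=imaging.get_image("side")[120:240,190:310];j=imaging.get_image("scene")[155:275,190:310]
r=lambda i:cv2.resize(i,(400,400),interpolation=cv2.INTER_CUBIC)
cv2.imwrite("pics/lifted.png",np.hstack([r(j),r(i)])[:,:,::-1])
E
```

```text
clock: 12.6
position: [0.5649, -0.1009, 0.1664]
ee_rot: [0.001, 0.123, 0.992, -0.0]
contact_force: [0.5, -0.0, 0.2]
width: 0.0595
gripper_force: 88.0
clock: 13.1
position: [0.5641, -0.1008, 0.1642]
ee_rot: [-0.0, 0.123, 0.992, 0.0]
contact_force: [-0.8, -0.4, -0.8]
width: 0.0591
gripper_force: 88.0
```

View pics/lifted.png

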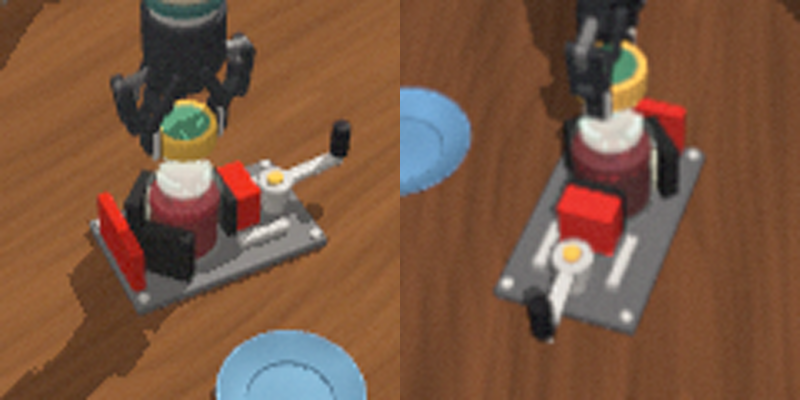

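The cap is held level above the jar (187,128 scene half), with the white neck exposed beneath it at (183,178). The jar is still seated in the vice and the lever is still over. Handing in.

```bash
python3 -c "
from rig import ticket;print(ticket.sign_off())"
```

```text
the job is handed in; nothing more can be done
None
```

Job handed in after about 13 s of robot time: the jar is clamped with the lever at its stop, and the cap, turned about 1.35 rad, is held level about 3 cm above the rim; nothing else on the counter was touched.

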